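Set a contour marker to its angle on a stepped stud and hold it for punching

ROBOT

A 6-joint arm with a two-finger parallel gripper is mounted at the origin on the work surface. World frame = base frame: x ahead of the robot, y to its left, z up, the work surface at z = 0. Lengths are in mm, angles in rad, forces in N, time in s.
With the tool pointing down it reaches from about 350 to 975 mm from the base axis. Payload 7.1 kg.
Tool frame: the origin (TCP) lies midway between the tips of the shut fingers; the grasp point (between the pads) lies 19 mm behind it (ctrl.grip_depth is the distance from the TCP to the grasp point, in mm); z points along the fingers, y is the line along which they close (so a half turn about z gives the same grasp; the last joint's range is limited). The gripper opens to 88 mm and grips with 3 to 60 N. Pads are 20 mm wide; open, the fingers measure 115 mm over their backs; the gripper's body (75 mm by 178 mm) begins 61 mm behind the grasp point.
Start: joints at [1.23, 0.423, 1.63, -0, 1.089, -0.019], TCP at [197.64, 592.911, 222.675] pointing down, gripper open.
Joint ranges: [-3, 3], [-0.9, 2.11], [0.09, 2.58], [-1.31, 4.45], [0.11, 2.69], [-2.54, 2.54]. Speed limits (rad/s): [2.39, 2.39, 3.01, 3.14, 3.14, 3.14].

INTERFACE

Orientations are given as a rotation vector (axis times angle).
In Python, from workcell import ctrl, cams gives the robot as it stands.
- The arm moves only by the tool move_arm, never from a script. Its argument "steps" is a list of rows, each a list of 3 entries, a list of its own where there are three numbers: the shift along the tool's x, y, z in units of 25 mm (1.0 is 25 mm), then the turn about the tool's z in units of 5 degrees (1.0 is 5 degrees), then the closure, from 0 (fully open) to 1 (shut). A call has 1 to 20 rows; each row shifts and turns the commanded pose from where the row before left it, along the tool's axes as they then stand; what a row does not reach is not made up. A row lasts 1/12 s, in which the tool goes at most 41.7 mm and 7.16 degrees, less where a joint would pass 70% of its speed; a pose out of reach is approached as far as the arm can. A call is refused whole if a number of a shift passes 1 or a number of a turn 1, either way. A call with a gripper value outside its range is refused whole. The fingers move at their own pace and stop on an object; the grip force is fixed at half the most. Time passes only in rows, so rows that do not move let the fingers close. It gives the time, the measured TCP pose, the force, the opening and the grip force at its end, in the units of the state.
- ctrl.get_obs(): the state, without advancing time (a new reading comes with each control period).
- cams.get_image(name): name is "scene" or "top" or "wrist"; returns a dict with "image" (384x512x3 uint8, red, green, blue), "camera_matrix" (3x3 intrinsics, pixels), "xyz" and "rotation" of the camera in the world; the wrist camera has in their place "mount" (4x4, takes a point from camera to tool coordinates, whose origin is the TCP and whose axes are the flange's). Camera axes: x right, y down, z forward; pixel columns grow to the right and rows downward; lengths in mm; the calibration is good to about 2 mm. A picture is of the moment at which its call begins: read the wrist's pose just before it. There is no depth.
- ctrl.close_job(): hands the job in; it is judged then, once.
Trained networks look in the newest picture that a camera, given by its name, has taken for a name from the list of things; names that differ only in an ending like _2 or _b are one class to them, and where a whole thing is asked for, a point or a joint stands for the part that bears it (a point fixed in the world has none). Each returns a list of dicts, best first, with "p" (0 to 1); they miss things now and then, are a little off and sometimes report something else, mostly with a low value. They report only what shows in the picture. A call takes as long as a camera call. They do not tell look-alikes from the thing itself.
- cams.boxes_of(camera, thing): "rect" ([centre column, centre row, width, height] in pixels, round what is visible of it).
- cams.cut_out(camera, thing): "pixels" (384x512 bool, what is visible of it) and "rect" ([centre column, centre row, width, height] in pixels, round what is visible of it).
The state is a dict: "t": time; "qpos": joint angles; "qvel": joint speeds; "joint_torque": joint torques, N m; "ee_pos": TCP position; "orientation": TCP orientation; "ft_force": force on the tool from outside, world axes, zero at the start; "moment": the same for the moment, N m; "width": finger opening in mm; "grasp_force": force on a finger pad.
Only numpy, scipy, OpenCV 4.12 (cv2) and the standard library are available. Lean on these libraries where they do the work, as an engineer would, in place of code of your own. Each camera call takes 0.05 s, during which the arm holds its last target. There are 200 camera calls.

TASK

Take the contour marker (the V-footed angle gauge with the dial) by its black grip, lower it gently, upright, so its V straddles the blue-dyed length of the clamped stud between the two collars, dial towards the stud's threaded end. With the V fully seated and square on the stud, rock it round the stud until the swinging black pointer settles on the red set hand. Finish while holding it there, still gripped, lightly pressed down and steady, ready for punching; leave the rest of the bench as it is.

Things in the scene. Friction and masses are not known exactly. Their poses are not given: they have to be found in the camera images.
- gauge: Contour marker, 0.35 to 0.6 kg, at the start upright on the bench on two feet. Aluminium inverted-V yoke 94 mm wide over the feet (y), 40 mm deep (x); V of 90 degrees, apex 35.4 mm above the feet; neck, dial and black grip above it. Origin: centre of the underside between the feet; it lies on the stud's axis when the V is seated on the land. x: out of the dial's face; z: up the grip.
- grip (a point): Middle of the black grip block, 156 mm straight up (z) from gauge's origin; axes as gauge. Block 30 mm wide (y) x 30 mm deep (x) x 34 mm high, to be gripped across y; a steel punch head, 12 mm diameter, stands 12 mm out of its top.
- stud: Stepped steel stud 244 mm long, level, clamped in two V-blocks (90 mm wide, 40 mm long, centred 70 mm either side of the middle) with U-clamps up to 132 mm high; all fixed to the bench as one piece. Stud axis 60 mm above the bench. Origin: on the bench under the middle of the blue land; x runs along the stud towards its threaded end, z up.
- land (a point): Middle of the blue-dyed land, on the stud's axis, 60 mm above the bench, axes as stud. The land is 50 mm in diameter and 64 mm long, between two collars of 66 mm diameter and 10 mm thickness.
- dial_front (a point): Just off the centre of the dial's face: 24 mm out (x), 88 mm up (z) from gauge's origin; axes as gauge. Dial 94 mm diameter, on the +x side of a neck 24 x 26 mm.
- pointer (a joint): Angle of the black pointer on the dial (rad): a weighted, lightly damped pendulum whose needle always comes to rest straight up, settling in about a second. 0 = needle towards the grip; positive = right-hand turn about the gauge's x, so towards its -y. Leaning the gauge by a about its x makes it read -a.
- set_hand (a joint): Angle of the red set hand on the dial (rad), same zero and sense as the pointer; pre-set between 0.17 and 0.42 (10 to 24 degrees), held there by friction. The gauge must lean by this angle towards its own +y.
- pointer_tip (a point): Tip of the black pointer, 37 mm from the dial's centre; its z runs along the needle.
- set_mark (a point): Outer end of the red set hand, 40 mm from the dial's centre; its z runs along the hand.
- dye_bottle: Bystander: small blue layout-dye bottle, 40 mm diameter, 85 mm high. Origin under its centre.
- bar_offcut: Bystander: upright steel bar offcut, 44 mm diameter, 52 mm high. Origin under its centre.
- hammer: Bystander: hammer lying along its x, 270 mm long. Origin under its middle.
- spanner: Bystander: steel spanner lying along its x, 190 mm long. Origin under its middle.
- setup_block: Bystander: steel set-up block 75 x 50 x 25 mm. Origin under its centre.
- collar: Bystander: steel collar, 60 mm outside, 36 mm bore, 24 mm high. Origin under its centre.
- bush: Bystander: brass bush, 44 mm outside, 28 mm bore, 40 mm high. Origin under its centre.
Not all that is in view belongs to the job. What is meant by the gauge is not pink or yellow, and is the larger of those in its own colour.

How it is judged:
By the outcome, as a careful person would: the job done as asked, in the order asked, and still so for the second after the job is handed in, while the arm keeps its last pose, push and grip.
It also fails if it takes over 48 s, if anything falls off the work surface, if the arm or the gripper's body presses on something with over 40 N, if the wrist force passes 120 N, or if a joint passes its speed limit or range.

## Working session

There is one attempt and no reset: what is moved stays moved. The work goes in short steps, Python scripts to look and compute and a tool call to move; the robot and the scene stay as the last step left them, time stands still between calls to the robot, and variables do not carry over. Pictures are saved under pics/ and viewed, at most 10 in all, crops included, and the job is handed in when it is done.

Besides the shell and the picture viewer there is one more tool, called after ">>>" as name(argument=value, ...), one argument or row to a line, values as JSON. move_arm: Moves the arm, as the interface text tells. Its arguments: {"type":"object","properties":{"steps":{"type":"array"}},"required":["steps"]}

```bash
mkdir -p pics; ls; cat > h.py <<'E'
import numpy as np,cv2
from scipy.spatial.transform import Rotation as R
from workcell import ctrl,cams
def grab(n):
    o=ctrl.get_obs(); d=cams.get_image(n)
    K=np.array(d["camera_matrix"])
    if n=="wrist":
        T=np.eye(4);T[:3,:3]=R.from_rotvec(o["orientation"]).as_matrix();T[:3,3]=o["ee_pos"]
        M=T@np.array(d["mount"]); return d["image"],K,M[:3,3],M[:3,:3]
    return d["image"],K,np.array(d["xyz"]),np.array(d["rotation"])
def proj(P,K,c,Rm):
    q=(np.atleast_2d(P)-c)@Rm; q=q@K.T; return q[:,:2]/q[:,2:]
def onplane(uv,z,K,c,Rm):
    r=Rm@np.linalg.solve(K,[uv[0],uv[1],1]); return c+r*(z-c[2])/r[2]
E
python3 - <<'E'
from h import *
a=[]
for n in("scene","top"):
    im,K,c,Rm=grab(n); print(n,c.round(),Rm.round(3).tolist(),K.round(1).tolist())
    cv2.imwrite(f"pics/{n}0.png",im[:,:,::-1])
    for t in("gauge","grip","stud","set_hand","pointer","dye_bottle"):
        print(t,[(round(b["p"],2),np.round(b["rect"]).tolist()) for b in cams.boxes_of(n,t)])
    a.append(im)
print(ctrl.get_obs())
E
```

```text
pics
scene [ 909.  679. 1057.] [-0.696, -2.727, 0.969] [[453.6, 0.0, 260.4], [0.0, 453.6, 188.1], [0.0, 0.0, 1.0]]
gauge [(0.9, [266.0, 142.0, 16.0, 58.0]), (0.89, [201.0, 128.0, 14.0, 39.0]), (0.85, [221.0, 144.0, 18.0, 53.0]), (0.74, [184.0, 160.0, 19.0, 40.0])]
grip [(0.91, [221.0, 144.0, 20.0, 57.0]), (0.72, [184.0, 160.0, 22.0, 36.0]), (0.57, [204.0, 125.0, 10.0, 36.0])]
stud [(0.67, [266.0, 258.0, 95.0, 73.0])]
set_hand []
pointer []
dye_bottle [(0.88, [221.0, 226.0, 10.0, 25.0])]
top [ 313.    3. 1593.] [-2.178, 2.135, -0.172] [[485.2, 0.0, 258.6], [0.0, 485.2, 189.2], [0.0, 0.0, 1.0]]
gauge [(0.77, [360.0, 185.0, 22.0, 12.0]), (0.67, [325.0, 187.0, 35.0, 30.0]), (0.66, [306.0, 227.0, 34.0, 23.0]), (0.57, [329.0, 151.0, 21.0, 21.0]), (0.47, [248.0, 150.0, 15.0, 12.0])]
grip [(0.89, [324.0, 190.0, 33.0, 30.0]), (0.79, [305.0, 229.0, 35.0, 21.0]), (0.72, [328.0, 152.0, 21.0, 21.0]), (0.47, [360.0, 186.0, 26.0, 14.0])]
stud [(0.69, [198.0, 165.0, 38.0, 73.0])]
set_hand []
pointer []
dye_bottle [(0.73, [247.0, 149.0, 16.0, 12.0])]
{'t': 0.7, 'qpos': array([ 1.22996005e+00,  4.23070935e-01,  1.62992724e+00,  1.41262460e-05,
        1.08862752e+00, -1.89812676e-02]), 'qvel': array([-0.00043232,  0.00074664,  0.00077752, -0.00040132, -0.00090193,
       -0.0019166 ]), 'joint_torque': array([ 1.01623657e-03, -5.44430423e+01, -2.73998988e+01,  6.44116779e-02,
        1.67865230e-02, -1.94042320e-05]), 'ee_pos': array([197.65224379, 592.88321795, 222.68250031]), 'orientation': array([-5.03396552e-01, -3.10098078e+00,  4.75440938e-05]), 'ft_force': array([ 0.42687112,  0.24238792, -0.68683679]), 'moment': array([0.03377483, 0.00846655, 0.02012151]), 'grasp_force': 0.0, 'width': 87.82275068047261}
```

```bash
sed -i 's/np.array(d\["rotation"\])$/R.from_rotvec(d["rotation"]).as_matrix()/' h.py
python3 - <<'E'
import cv2,numpy as np
a=cv2.imread("pics/scene0.png")[95:305,150:350];b=cv2.imread("pics/top0.png")[115:255,170:390]
a=cv2.resize(a,(571,600),interpolation=2)
b=cv2.resize(b,(800,509),interpolation=2)
cv2.imwrite("pics/a.png",a);cv2.imwrite("pics/b.png",b)
E
```

```text
(no output)
```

View pics/a.png

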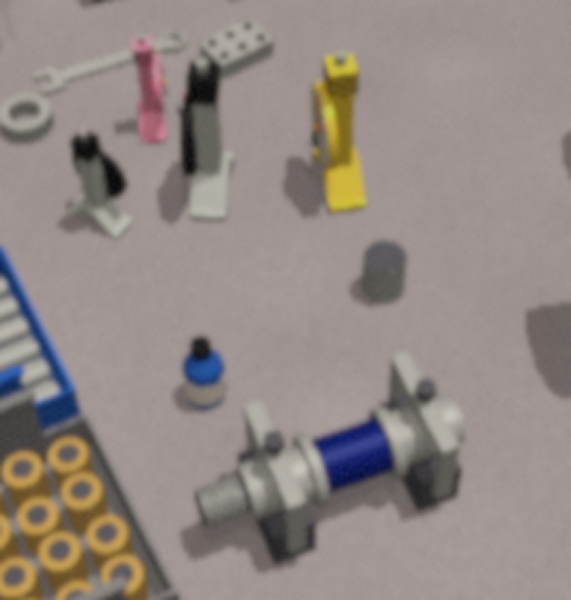

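View pics/b.png

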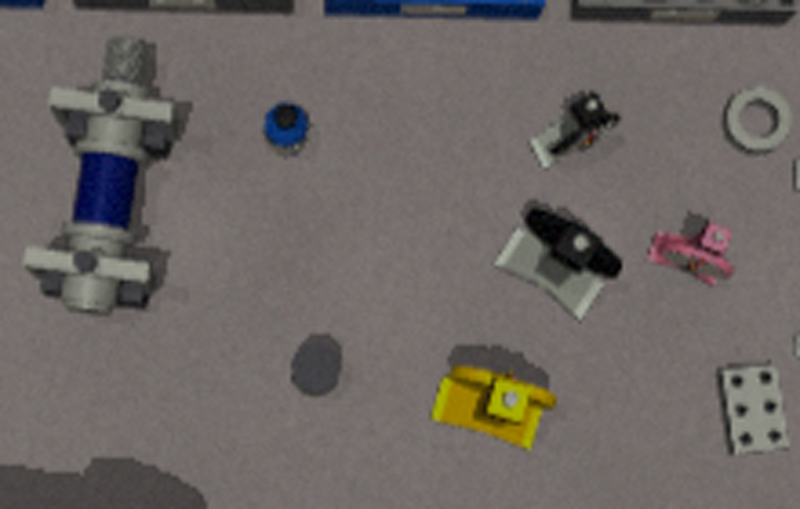

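```bash
cat >> h.py <<'E'
from scipy.optimize import minimize
def box(x0,x1,y0,y1,z0,z1): return np.array([[x,y,z] for x in(x0,x1) for y in(y0,y1) for z in(z0,z1)],float)
th=np.linspace(0,2*np.pi,32,endpoint=False)
def cylx(x0,x1,r,zc): return np.vstack([np.c_[np.full(32,x),r*np.cos(th),zc+r*np.sin(th)] for x in(x0,x1)])
GA=[box(-20,20,-47,-35,0,8),np.vstack([box(-20,20,-47,47,0,8)*[1,1,1]])[:0],cylx(10,24,47,88),box(-13,13,-12,12,40,140),box(-15,15,-15,15,139,173),box(-5,5,-5,5,173,185)]
prism=lambda pts:np.vstack([np.c_[np.full(len(pts),x),pts] for x in(-20,20)]).astype(float)
GA[0]=prism([[-47,0],[-35.4,0],[0,35.4],[0,52],[-12,52],[-47,12]]);GA[1]=GA[0]*[1,-1,1]
LAND=[cylx(-32,32,25,60)]
def T(p,pts): c,s=np.cos(p[2]),np.sin(p[2]); return pts@np.array([[c,s,0],[-s,c,0],[0,0,1]])+[p[0],p[1],0]
S=4
def render(p,parts,cam):
    m=np.zeros((384*S,512*S),np.uint8)
    for q in parts:
        h=cv2.convexHull((proj(T(p,q),*cam)*S+S/2).astype(np.float32)).astype(np.int32); cv2.fillConvexPoly(m,h,1)
    return m
def fit(p0,parts,views):
    V=[(cv2.resize(m.astype(np.uint8),None,fx=S,fy=S,interpolation=0),cam) for m,cam in views]
    def cost(p):
        q=[p[0],p[1],p[2]/30]; t=0
        for m,cam in V:
            r=render(q,parts,cam); t+=1-(r&m).sum()/max((r|m).sum(),1)
        return t
    z=np.array([p0[0],p0[1],p0[2]*30]); 
    for k in (15,4): 
        r=minimize(cost,z,method="Nelder-Mead",options=dict(initial_simplex=np.vstack([z]+[z+k*e for e in np.eye(3)]),xatol=.05,fatol=1e-5)); z=r.x
    return np.array([z[0],z[1],z[2]/30]),r.fun
E
python3 - <<'E'
from h import *
vg=[];vb=[]
want={"scene":(221,144),"top":(324,188)}
for n in want:
    im,K,c,Rm=grab(n); cam=(K,c,Rm)
    L=[d for d in cams.cut_out(n,"gauge") if np.hypot(*(np.array(d["rect"][:2])-want[n]))<9]
    print(n,Rm.round(2).tolist(),[(d["p"],d["rect"]) for d in L])
    vg.append((L[0]["pixels"],cam))
    hsv=cv2.cvtColor(im,cv2.COLOR_RGB2HSV)
    b=((abs(hsv[:,:,0].astype(int)-118)<12)&(hsv[:,:,1]>150)).astype(np.uint8)
    k,lab,st,ce=cv2.connectedComponentsWithStats(b)
    w={"scene":(274,255),"top":(199,167)}[n]
    i=1+np.argmin(np.hypot(*(ce[1:]-w).T)); print(st[i],ce[i])
    vb.append((lab==i,cam))
p=onplane((324,190),80,*vg[1][1]);print(p)
for y in np.arange(-3,3.2,.78):
    print("g",*fit([p[0],p[1],y],GA,vg))
p=onplane((199,167),60,*vb[1][1])
for y in (-.3,.3): print("land",*fit([p[0],p[1],y],LAND,vb))
E
```

```text
scene [[-0.88, 0.37, -0.3], [0.48, 0.68, -0.55], [-0.0, -0.63, -0.78]] [(0.95, [222.3, 144.8, 22.0, 55.5])]
[261 243  26  22 335] [274.09850746 253.73432836]
top [[0.02, -0.99, 0.14], [-1.0, -0.02, -0.02], [0.02, -0.14, -0.99]] [(0.73, [324.1, 188.2, 32.6, 30.5])]
[191 157  17  21 274] [198.81751825 166.50364964]
[ 529.45375595 -229.19382882   80.        ]
g [ 547.99014234 -230.11970499   -3.55065471] 0.5439835286652982
g [ 542.33962863 -227.69706583   -0.56982201] 0.25090440465960184
g [ 541.98731402 -227.37369444   -0.57931859] 0.25111305587383503
g [ 541.83665794 -227.31119111   -0.58387688] 0.2502035384241328
g [ 542.35080933 -228.51589182   -0.57202225] 0.2512371479934875
g [ 548.16025392 -230.92046047    2.73128583] 0.5408659356916122
g [ 546.33277165 -230.08606564    2.69041063] 0.5442525237438678
g [ 546.71608727 -230.90567115    2.71602975] 0.5434240522507577
land [ 5.97321995e+02  1.70512719e+02 -1.96265909e-01] 0.6131415353733335
land [ 5.98759471e+02  1.69975917e+02 -1.68493098e-01] 0.6113625483703473
```

```bash
python3 - <<'E'
from h import *
d=cams.get_image("wrist");M=np.array(d["mount"]);print(M.round(3).tolist(),np.array(d["camera_matrix"]).round(1).tolist())
print(R.from_rotvec(ctrl.get_obs()["orientation"]).as_matrix().round(3).tolist())
# refine stud with more complete model
ST=[cylx(-32,32,25,60),cylx(-42,-32,33,60),cylx(32,42,33,60),box(-90,-50,-45,45,0,50),box(50,90,-45,45,0,50),box(62,78,-45,45,80,100)[:0]]
ST=ST[:5]
for n in("scene","top"):
    im,K,c,Rm=grab(n)
    for b in cams.boxes_of(n,"land")[:2]: print(n,b)
    for p in([598,170,-.18],):
        v=im[:,:,::-1].copy(); v=cv2.resize(v,None,fx=4,fy=4,interpolation=2)
        for q in ST+[T((0,0,0),x) for x in []]:
            h=cv2.convexHull((proj(T(p,q),K,c,Rm)*4+2).astype(np.float32)).astype(int); cv2.polylines(v,[h],1,(0,255,0),1)
        for q in GA:
            h=cv2.convexHull((proj(T((542,-228,-.577),q),K,c,Rm)*4+2).astype(np.float32)).astype(int); cv2.polylines(v,[h],1,(0,0,255),1)
    x0,y0=(680,380) if n=="scene" else (680,540)
    cv2.imwrite(f"pics/o_{n}.png",np.hstack([v[800:1200,920:1280],v[440:840,760:1160]]) if n=="scene" else v[560:1000,680:1440])
E
```

```text
[[-0.0, -0.966, -0.26, 72.002], [1.0, -0.0, 0.0, -0.493], [-0.001, -0.26, 0.966, -161.194], [0.0, 0.0, 0.0, 1.0]] [[283.2, 0.0, 252.2], [0.0, 283.2, 186.9], [0.0, 0.0, 1.0]]
[[-0.949, 0.316, -0.0], [0.316, 0.949, -0.0], [0.0, -0.0, -1.0]]
scene {'rect': [266.6, 254.9, 95.3, 73.1], 'p': 0.84}
top {'rect': [197.6, 163.8, 44.9, 77.7], 'p': 0.9}
```

View pics/o_top.png

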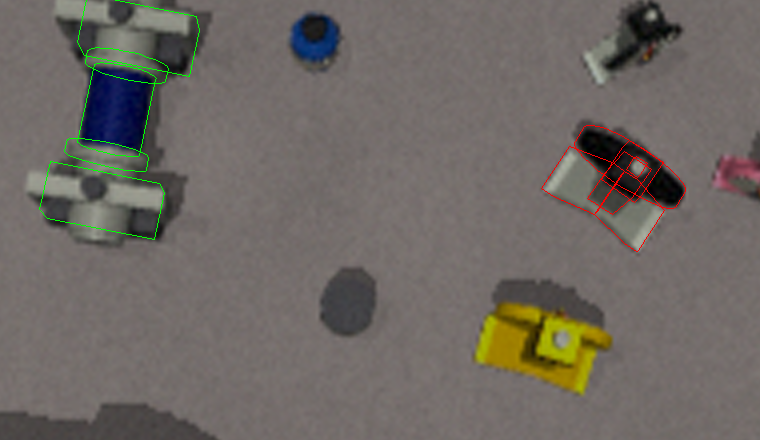

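View pics/o_scene.png

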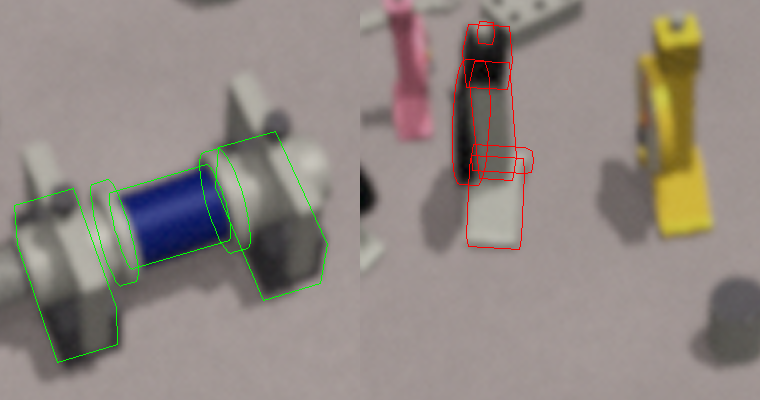

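>>> move_arm(
  steps=[
    [[-1,-0.54,0],0,0],
    [[-1,-0.54,0],0,0],
    [[-1,-0.54,0],0,0],
    [[-1,-0.54,0],0,0],
    [[-1,-0.54,0],0,0],
    [[-1,-0.54,0],0,0],
    [[-1,-0.54,0],0,0],
    [[-1,-0.54,0],0,0],
    [[-1,-0.54,0],0,0],
    [[-1,-0.54,0],0,0],
    [[-1,-0.54,0],0,0],
    [[-1,-0.54,0],0,0],
    [[-1,-0.54,0],0,0],
    [[-1,-0.54,0],0,0],
    [[-1,-0.54,0],0,0],
    [[-1,-0.54,0],0,0],
    [[-1,-0.54,0],0,0],
    [[-1,-0.54,0],0,0],
    [[-0.5,-0.2,0],0,0],
    [[0,0,0],0,0],
  ],
)

```text
t: 2.82
ee_pos: [559.8, 209.7, 222.7]
orientation: [0.508, 3.099, 0.0]
ft_force: [0.6, -0.0, -0.6]
width: 87.3
grasp_force: 0.0
```

```bash
cat >> h.py <<'E'
COL=[cylx(-42,-32,33,60),cylx(32,42,33,60)]
def landfit(p0,views):
    V=[(cv2.resize(m.astype(np.uint8),None,fx=S,fy=S,interpolation=0),cam) for m,cam in views]
    def cost(p):
        q=[p[0],p[1],p[2]/30]; t=0
        for m,cam in V:
            r=render(q,LAND,cam)&(1-render(q,COL[:1],cam))&(1-render(q,COL[1:],cam)); t+=1-(r&m).sum()/max((r|m).sum(),1)
        return t
    z=np.array([p0[0],p0[1],p0[2]*30])
    for k in (15,4):
        r=minimize(cost,z,method="Nelder-Mead",options=dict(initial_simplex=np.vstack([z]+[z+k*e for e in np.eye(3)]),xatol=.05,fatol=1e-5)); z=r.x
    return np.array([z[0],z[1],z[2]/30]),r.fun
def blue(im,w):
    hsv=cv2.cvtColor(im,cv2.COLOR_RGB2HSV)
    b=((abs(hsv[:,:,0].astype(int)-118)<14)&(hsv[:,:,1]>120)).astype(np.uint8)
    k,lab,st,ce=cv2.connectedComponentsWithStats(b); d=np.hypot(*(ce-w).T); d[st[:,4]<100]=1e9;d[0]=1e9
    return lab==np.argmin(d)
E
python3 - <<'E'
from h import *
im,*cam=grab("wrist"); w=proj([[598,170,85]],*cam)[0]
m=blue(im,w); vs=[(m,cam)]; print(w,m.sum())
print("wrist",*landfit([598,170,-.1],vs))
for n,w in(("scene",(274,255)),("top",(199,167))):
    i2,*c2=grab(n); vs.append((blue(i2,w),c2)); print(n,*landfit([598,170,-.1],vs[-1:]))
p,f=landfit([598,170,-.1],vs);print("all",p,f)
v=cv2.resize(im[:,:,::-1],None,fx=2,fy=2)[:, :800]
for q in LAND+COL+[box(-90,-50,-45,45,0,50),box(50,90,-45,45,0,50)]:
    cv2.polylines(v,[cv2.convexHull((proj(T(p,q),*cam)*2+1).astype(np.float32)).astype(int)],1,(0,255,0),1)
cv2.imwrite("pics/w1.png",v[:600])
E
```

```text
[230.00631748 221.34162019] 1856
wrist [6.07373210e+02 1.71591909e+02 5.53803023e-01] 0.3070769590096929
scene [ 5.92245221e+02  1.72891373e+02 -2.97040936e-01] 0.1883698498001929
top [ 5.98e+02  1.70e+02 -1.00e-01] 1.0
all [ 5.97245722e+02  1.71699584e+02 -1.11951208e-01] 1.6032879929534394
```

View pics/w1.png

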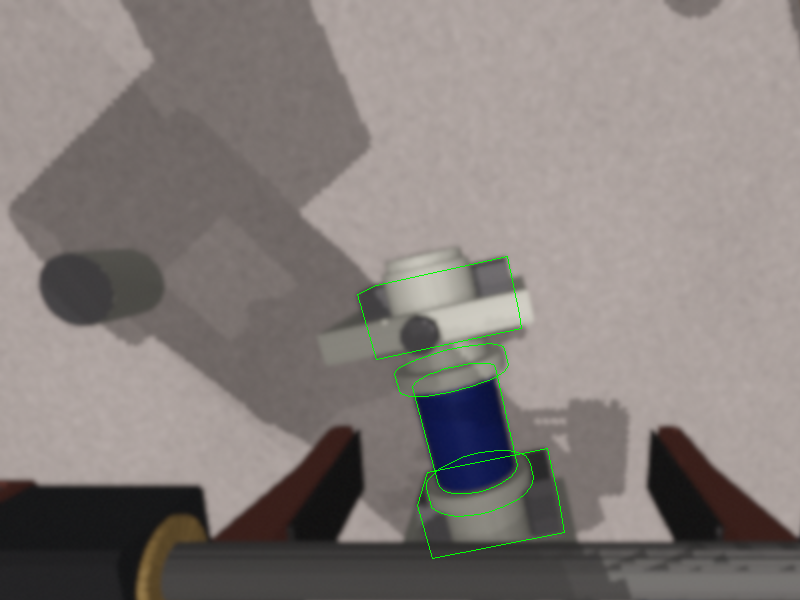

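>>> move_arm(
  steps=[
    [[-0.585,-0.963,0],0,0],
    [[-0.585,-0.963,0],0,0],
    [[-0.585,-0.963,0],0,0],
    [[-0.585,-0.963,0],0,0],
    [[-0.585,-0.963,0],0,0],
    [[-0.585,-0.963,0],0,0],
    [[-0.585,-0.963,0],0,0],
    [[-0.585,-0.963,0],0,0],
    [[-0.585,-0.963,0],0,0],
    [[-0.585,-0.963,0],0,0],
    [[-0.585,-0.963,0],0,0],
    [[-0.585,-0.963,0],0,0],
    [[-0.585,-0.963,0],0,0],
    [[-0.585,-0.963,0],0,0],
    [[-0.585,-0.963,0],0,0],
    [[-0.585,-0.963,0],0,0],
    [[-0.585,-0.963,0],0,0],
    [[-0.585,-0.963,0],0,0],
    [[-0.585,-0.963,0],0,0],
    [[-0.585,-0.963,0],0,0],
  ],
)

```text
t: 4.63
ee_pos: [683.8, -337.0, 222.6]
orientation: [-0.5, -3.101, -0.001]
ft_force: [0.9, 0.5, -0.5]
width: 87.9
grasp_force: 0.0
```

>>> move_arm(
  steps=[
    [[0,0,0],1,0],
    [[0,0,0],1,0],
    [[0,0,0],1,0],
    [[0,0,0],1,0],
    [[0,0,0],1,0],
    [[0,0,0],1,0],
    [[0,0,0],1,0],
    [[0,0,0],1,0],
    [[0,0,0],1,0],
    [[0,0,0],1,0],
    [[0,0,0],1,0],
    [[0,0,0],1,0],
    [[0,0,0],1,0],
    [[0,0,0.3],1,0],
    [[0,0,0.4],1,0],
    [[0,0,0.5],1,0],
    [[0,0,0.5],1,0],
    [[0,0,0.5],1,0],
    [[0,0,0.5],1,0],
    [[0,0,0],1,0],
  ],
)

```text
t: 6.3
ee_pos: [682.1, -334.8, 151.9]
orientation: [-2.697, -1.602, 0.004]
ft_force: [0.1, 0.4, 0.3]
width: 87.5
grasp_force: 0.0
```

>>> move_arm(
  steps=[
    [[0,0,0],0.9,0],
    [[0,0,0],0,0],
  ],
)

```text
t: 6.47
ee_pos: [683.5, -335.7, 154.7]
orientation: [-2.76, -1.499, 0.001]
ft_force: [0.4, 0.5, -0.3]
width: 88.0
grasp_force: 0.0
```

```bash
python3 - <<'E'
from h import *
im,*cam=grab("wrist"); cv2.imwrite("pics/w2raw.png",im[:,:,::-1]); np.savez("w2.npz",K=cam[0],c=cam[1],Rm=cam[2])
g=(542.,-228.,-.577); w=proj(T(g,np.array([[24,0,88.]])),*cam)[0]; print("dial px",w)
L=cams.cut_out("wrist","gauge"); print([(d["p"],d["rect"]) for d in L])
print("set",[(round(d["p"],2),d["rect"]) for d in cams.boxes_of("wrist","set_hand")],[(round(d["p"],2),d["rect"]) for d in cams.boxes_of("wrist","set_mark")],[(round(d["p"],2),d["rect"]) for d in cams.boxes_of("wrist","pointer_tip")])
# rectify dial plane x=24: image: right = gauge -y?? seen from +x: y right
s=5
dst=np.array([[-50,50],[50,50],[50,-50],[-50,-50]],float)
src=proj(T(g,np.c_[np.full(4,22.),dst[:,0],88+dst[:,1]]),*cam)
H=cv2.getPerspectiveTransform(src.astype(np.float32),(np.c_[dst[:,0]+50,50-dst[:,1]]*s).astype(np.float32))
rec=cv2.warpPerspective(im,H,(500,500),flags=cv2.INTER_CUBIC)
v=cv2.resize(im[int(w[1])-70:int(w[1])+80,0:150],(300,300),interpolation=2)
v=np.vstack([v,np.zeros((200,300,3),np.uint8)])
cv2.imwrite("pics/w2.png",np.hstack([rec,v])[:,:,::-1])
E
```

```text
dial px [ 68.73061341 181.82738523]
[(0.94, [185.8, 119.5, 94.5, 59.6]), (0.92, [62.0, 179.8, 122.4, 121.5]), (0.59, [170.2, 283.4, 48.8, 72.6])]
set [(0.78, [52.5, 192.6, 39.3, 36.0])] [(0.65, [54.8, 193.6, 39.5, 38.9])] [(0.77, [69.6, 181.1, 51.7, 29.8])]
```

View pics/w2.png

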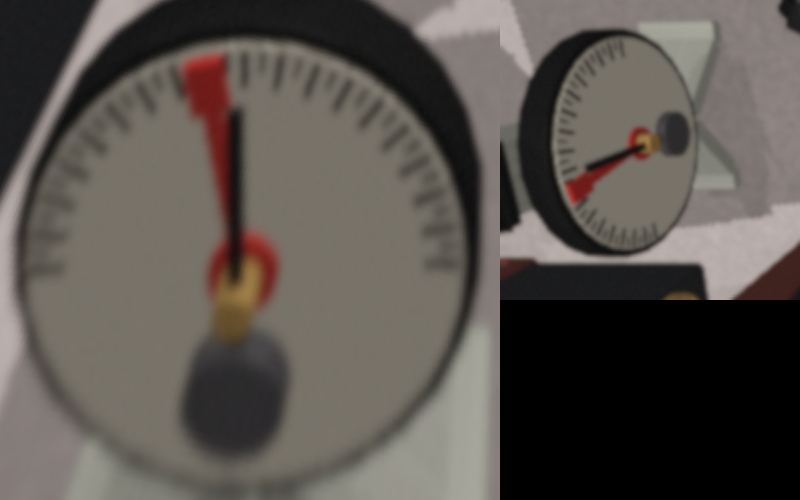

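```bash
cat > ang.py <<'E'
from h import *
def ang(im,cam,g,x):
    s=10;d=np.array([[-50,50],[50,50],[50,-50],[-50,-50]],float)
    src=proj(T(g,np.c_[np.full(4,float(x)),d[:,0],88+d[:,1]]),*cam)
    H=cv2.getPerspectiveTransform(src.astype(np.float32),(np.c_[d[:,0]+50,50-d[:,1]]*s).astype(np.float32))
    r=cv2.warpPerspective(im,H,(1000,1000),flags=cv2.INTER_LINEAR).astype(float)
    w=np.clip((r[:,:,0]-(r[:,:,1]+r[:,:,2])/2-40)/60,0,1)
    yy,xx=np.mgrid[:1000,:1000]; X=(xx-500)/s;Y=(500-yy)/s
    rad=np.hypot(X,Y); k=w*(rad<44)
    lo=k*(rad<14); hi=k*(Y>22)
    cl=np.array([(lo*X).sum(),(lo*Y).sum()])/lo.sum()
    ch=np.array([(hi*X).sum(),(hi*Y).sum()])/hi.sum()
    tipr=np.degrees(np.arctan2(-ch[0],ch[1]))
    # edges: mid-line
    mid=[]
    for y in range(20,39):
        row=k[500-y*s]; 
        if row.sum()>5: mid.append((y,(row*X[0]).sum()/row.sum()))
    sl=np.polyfit(*np.array(mid).T,1)
    return cl.round(2),ch.round(2),round(tipr,2),round(np.degrees(np.arctan(-sl[0])),2)
E
python3 - <<'E'
from ang import *
im=cv2.imread("pics/w2raw.png")[:,:,::-1].copy(); z=np.load("w2.npz");cam=(z["K"],z["c"],z["Rm"])
L=cams.cut_out("wrist","gauge"); m=min(L,key=lambda d:abs(d["rect"][0]-62))["pixels"]
print("wristfit",*fit([542,-228,-.577],GA,[(m,cam)]))
for x in(22,24,26,28): print(x,*ang(im,cam,(542,-228,-.577),x))
E
```

```text
wristfit [ 544.88871135 -228.51425718   -0.64102274] 0.05256107892748385
22 [-0.33 -2.89] [-8.4  32.04] 14.7 10.64
24 [ 0.51 -0.19] [-7.44 33.93] 12.37 10.75
26 [1.28 2.73] [-6.48 35.71] 10.29 9.54
28 [2.02 5.73] [-5.29 36.17] 8.32 8.29
```

```bash
cat >> ang.py <<'E'
def ang2(im,cam,g,x,dark=False,r0=30,r1=41):
    s=10;d=np.array([[-50,50],[50,50],[50,-50],[-50,-50]],float)
    src=proj(T(g,np.c_[np.full(4,float(x)),d[:,0],88+d[:,1]]),*cam)
    H=cv2.getPerspectiveTransform(src.astype(np.float32),(np.c_[d[:,0]+50,50-d[:,1]]*s).astype(np.float32))
    r=cv2.warpPerspective(im,H,(1000,1000),flags=cv2.INTER_LINEAR).astype(float)
    yy,xx=np.mgrid[:1000,:1000]; X=(xx-500)/s;Y=(500-yy)/s; rad=np.hypot(X,Y)
    red=np.clip((r[:,:,0]-(r[:,:,1]+r[:,:,2])/2-30)/50,0,1)
    if dark: w=np.clip((70-r.max(2))/30,0,1)
    else: w=red
    k=w*(rad>r0)*(rad<r1)*(Y>0)*(abs(X)<25)
    lo=red*(rad<12)
    ys,xs=np.nonzero(lo>.5); (cx,cy),rr=cv2.minEnclosingCircle(np.c_[X[ys,xs],Y[ys,xs]].astype(np.float32)) if len(ys) else ((0,0),0)
    A=np.degrees(np.arctan2(-X,Y)); return (round((k*A).sum()/k.sum(),2),round((k*rad).sum()/k.sum(),1),(round(cx,2),round(cy,2),round(rr,2)))
E
python3 - <<'E'
from ang import *
im=cv2.imread("pics/w2raw.png")[:,:,::-1].copy(); z=np.load("w2.npz");cam=(z["K"],z["c"],z["Rm"])
for g in((542,-228,-.577),(544.9,-228.5,-.641),(543.5,-228.3,-.61)):
  for x in(22,23,24,25): print(g,x,ang2(im,cam,g,x))
  for x in(25,27,29): print("ptr",x,ang2(im,cam,g,x,True,15,28))
E
```

```text
(542, -228, -0.577) 22 (np.float64(14.69), np.float64(35.1), (-1.34, -3.43, 7.35))
(542, -228, -0.577) 23 (np.float64(13.56), np.float64(35.7), (-0.97, -1.94, 7.33))
(542, -228, -0.577) 24 (np.float64(12.48), np.float64(35.9), (-0.58, -0.41, 7.25))
(542, -228, -0.577) 25 (np.float64(11.41), np.float64(36.1), (-0.15, 1.07, 7.22))
ptr 25 (np.float64(5.29), np.float64(21.5), (-0.15, 1.07, 7.22))
ptr 27 (np.float64(3.16), np.float64(21.5), (0.55, 4.07, 7.13))
ptr 29 (np.float64(1.01), np.float64(21.5), (1.3, 6.5, 6.75))
(544.9, -228.5, -0.641) 22 (np.float64(12.0), np.float64(35.9), (-0.6, 0.89, 7.57))
(544.9, -228.5, -0.641) 23 (np.float64(10.78), np.float64(36.1), (-0.14, 2.43, 7.51))
(544.9, -228.5, -0.641) 24 (np.float64(9.55), np.float64(36.3), (0.33, 3.97, 7.44))
(544.9, -228.5, -0.641) 25 (np.float64(8.35), np.float64(36.4), (1.05, 5.15, 7.4))
ptr 25 (np.float64(1.3), np.float64(21.5), (1.05, 5.15, 7.4))
ptr 27 (np.float64(-1.25), np.float64(21.6), (2.03, 6.96, 6.63))
ptr 29 (np.float64(-3.73), np.float64(21.9), (2.58, 9.33, 5.99))
(543.5, -228.3, -0.61) 22 (np.float64(13.17), np.float64(35.7), (-0.89, -1.2, 7.43))
(543.5, -228.3, -0.61) 23 (np.float64(12.05), np.float64(35.9), (-0.48, 0.33, 7.37))
(543.5, -228.3, -0.61) 24 (np.float64(10.9), np.float64(36.1), (-0.06, 1.85, 7.34))
(543.5, -228.3, -0.61) 25 (np.float64(9.75), np.float64(36.3), (0.37, 3.36, 7.29))
ptr 25 (np.float64(3.12), np.float64(21.5), (0.37, 3.36, 7.29))
ptr 27 (np.float64(0.77), np.float64(21.5), (1.5, 5.65, 7.02))
ptr 29 (np.float64(-1.55), np.float64(21.7), (2.02, 7.93, 6.32))
```

>>> move_arm(
  steps=[
    [[-0.9,0,0],0,0],
    [[-0.9,0,0],0,0],
    [[0,0,0],0,0],
    [[0,0,0],0,0],
  ],
)

```text
t: 7.1
ee_pos: [658.2, -376.6, 155.4]
orientation: [2.761, 1.499, 0.0]
ft_force: [0.2, -0.3, -0.3]
width: 87.7
grasp_force: 0.0
```

```bash
python3 - <<'E'
from ang import *
im,*cam=grab("wrist"); cv2.imwrite("pics/w3raw.png",im[:,:,::-1]); np.savez("w3.npz",K=cam[0],c=cam[1],Rm=cam[2])
L=cams.cut_out("wrist","gauge"); w=proj(T((542,-228,-.577),np.array([[24,0,88.]])),*cam)[0]; print(w)
d=min(L,key=lambda d:np.hypot(d["rect"][0]-w[0],d["rect"][1]-w[1])); print(d["rect"])
print("fit",*fit([543,-228,-.6],GA,[(d["pixels"],cam)]))
out=[]
for f in("w2","w3"):
    I=cv2.imread(f"pics/{f}raw.png"); z=np.load(f+".npz");c=(z["K"],z["c"],z["Rm"])
    w=proj(T((542,-228,-.577),np.array([[24,0,95.]])),*c)[0].astype(int); x0,y0=max(w[0]-50,0),w[1]-50
    print(f,"crop origin",x0,y0)
    out.append(cv2.resize(I[y0:y0+75,x0:x0+50],(400,600),interpolation=cv2.INTER_CUBIC))
cv2.imwrite("pics/w23.png",np.hstack(out))
E
```

```text
[ 57.40722172 122.53010111]
[58.8, 118.7, 115.4, 126.9]
fit [ 543.31424636 -229.19929129   -0.5597509 ] 0.03254110137425004
w2 crop origin 13 133
w3 crop origin 1 72
```

View pics/w23.png

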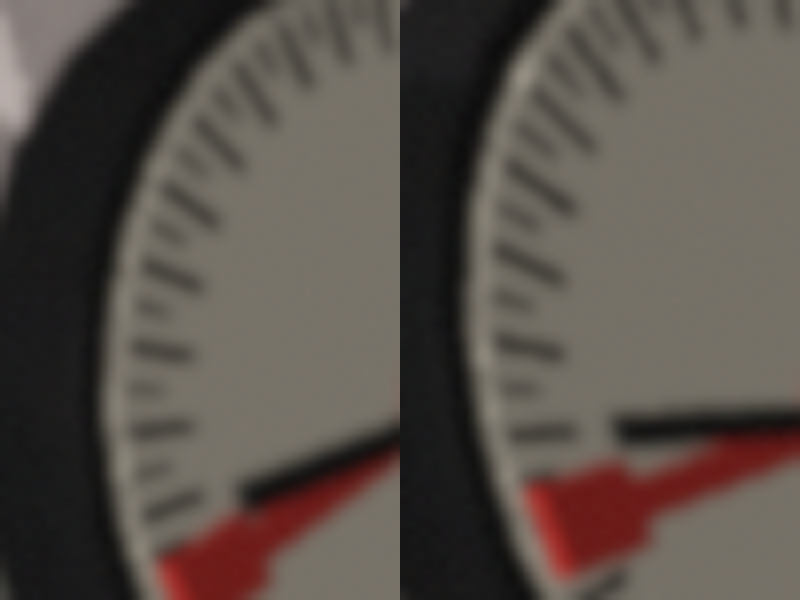

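```bash
python3 - <<'E'
from ang import *
im=cv2.imread("pics/w3raw.png")[:,:,::-1].copy(); z=np.load("w3.npz");cam=(z["K"],z["c"],z["Rm"])
for g in((543.3,-229.2,-.56),(542.5,-228.6,-.57),(542,-228,-.577)):
  for x in(22,23,24,25): print(g,x,ang2(im,cam,g,x))
  for x in(25,27,29): print("ptr",x,ang2(im,cam,g,x,True,15,28))
g=(543.3,-229.2,-.56);x=23
d=np.array([[-50,50],[50,50],[50,-50],[-50,-50]],float)
src=proj(T(g,np.c_[np.full(4,float(x)),d[:,0],88+d[:,1]]),*cam)
H=cv2.getPerspectiveTransform(src.astype(np.float32),(np.c_[d[:,0]+50,50-d[:,1]]*12).astype(np.float32))
r=cv2.warpPerspective(im,H,(1200,1200),flags=cv2.INTER_CUBIC)[0:600,200:1000]
cv2.imwrite("pics/rec3.png",r[:,:,::-1])
E
```

```text
(543.3, -229.2, -0.56) 22 (np.float64(12.36), np.float64(35.9), (-0.7, 2.11, 9.78))
(543.3, -229.2, -0.56) 23 (np.float64(11.85), np.float64(36.1), (-0.4, 2.95, 9.09))
(543.3, -229.2, -0.56) 24 (np.float64(11.35), np.float64(36.3), (-0.2, 3.8, 8.37))
(543.3, -229.2, -0.56) 25 (np.float64(10.85), np.float64(36.5), (-0.26, 4.5, 7.67))
ptr 25 (np.float64(2.19), np.float64(21.4), (-0.26, 4.5, 7.67))
ptr 27 (np.float64(1.99), np.float64(21.5), (-0.29, 6.29, 6.72))
ptr 29 (np.float64(1.84), np.float64(21.7), (-0.24, 8.6, 6.24))
(542.5, -228.6, -0.57) 22 (np.float64(12.72), np.float64(35.6), (-0.49, 1.39, 10.52))
(542.5, -228.6, -0.57) 23 (np.float64(12.18), np.float64(35.9), (-0.45, 2.2, 9.79))
(542.5, -228.6, -0.57) 24 (np.float64(11.65), np.float64(36.1), (-0.35, 3.0, 9.07))
(542.5, -228.6, -0.57) 25 (np.float64(11.14), np.float64(36.3), (-0.16, 3.82, 8.36))
ptr 25 (np.float64(1.83), np.float64(21.4), (-0.16, 3.82, 8.36))
ptr 27 (np.float64(1.58), np.float64(21.4), (-0.2, 5.23, 7.05))
ptr 29 (np.float64(1.35), np.float64(21.6), (-0.05, 7.45, 6.51))
(542, -228, -0.577) 22 (np.float64(13.32), np.float64(35.1), (-0.55, 0.85, 11.04))
(542, -228, -0.577) 23 (np.float64(12.73), np.float64(35.7), (-0.55, 1.59, 10.32))
(542, -228, -0.577) 24 (np.float64(12.18), np.float64(35.9), (-0.65, 2.36, 9.56))
(542, -228, -0.577) 25 (np.float64(11.65), np.float64(36.1), (-0.35, 3.2, 8.88))
ptr 25 (np.float64(2.11), np.float64(21.4), (-0.35, 3.2, 8.88))
ptr 27 (np.float64(1.8), np.float64(21.4), (-0.3, 4.68, 7.49))
ptr 29 (np.float64(1.51), np.float64(21.5), (-0.24, 6.74, 6.71))
```

View pics/rec3.png

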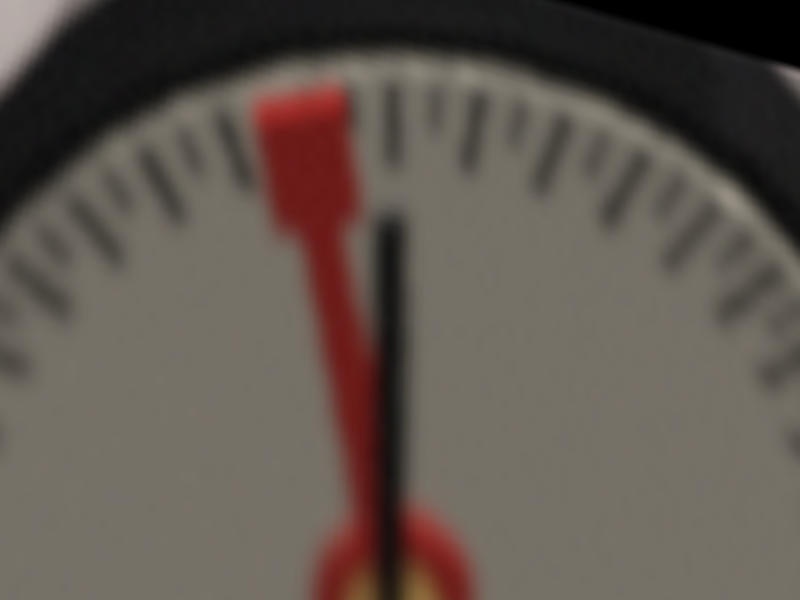

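>>> move_arm(
  steps=[
    [[0,0,-0.7],0,0],
    [[0,0,-0.8],0,0],
    [[0,-0.7,-0.7],0,0],
    [[0.3,-0.9,0],0,0],
    [[0.3,-0.9,0],0,0],
    [[0.3,-0.9,0],0,0],
    [[0.3,-0.9,0],0,0],
    [[0.4,-0.9,0],0,0],
    [[0.4,-0.9,0],0,0],
    [[0.44,-1,0],0,0],
    [[0,0,0],0,0],
    [[0,0,0],0,0],
  ],
)

```text
t: 8.2
ee_pos: [543.1, -226.4, 210.7]
orientation: [2.758, 1.504, 0.001]
ft_force: [-0.1, -0.4, -0.1]
width: 87.9
grasp_force: 0.0
```

```bash
python3 - <<'E'
from h import *
o=ctrl.get_obs();print(o["ee_pos"],o["orientation"])
vs=[]
for n,w in(("wrist",None),("scene",(221,144)),("top",(324,188))):
    im,*cam=grab(n); 
    if w is None: w=proj([[542,-228,120.]],*cam)[0]; cv2.imwrite("pics/w4.png",im[:,:,::-1])
    L=cams.cut_out(n,"gauge"); L=sorted(L,key=lambda d:np.hypot(d["rect"][0]-w[0],d["rect"][1]-w[1])); print(n,w,L[0]["rect"] if L else 0)
    b=[d for d in cams.boxes_of(n,"grip")][:3]; print([ (round(d["p"],2),d["rect"]) for d in b])
    if n=="wrist": print("pred grip top",proj(T((542.8,-228.6,-.568),np.array([[0,0,173.],[0,0,185.]])),*cam))
E
```

```text
[ 543.06362587 -226.44334635  210.69852803] [2.75784797e+00 1.50387992e+00 6.32796149e-04]
wrist [253.2162556  191.47462706] [258.2, 181.3, 51.0, 98.4]
[(0.92, [113.9, 198.7, 129.9, 97.8]), (0.87, [314.2, 241.7, 33.4, 55.2]), (0.75, [258.9, 181.0, 52.7, 103.6])]
pred grip top [[254.88467971 211.06996368]
 [255.06041109 216.88406602]]
scene (221, 144) [220.8, 144.2, 20.4, 54.7]
[(0.86, [182.8, 160.7, 19.5, 37.8]), (0.82, [269.1, 141.7, 22.9, 58.2]), (0.6, [222.1, 145.5, 15.9, 55.0])]
top (324, 188) [311.6, 183.1, 8.6, 7.7]
[(0.64, [394.9, 185.6, 8.2, 53.1]), (0.61, [294.4, 224.7, 15.7, 15.4]), (0.48, [309.5, 184.6, 8.3, 12.7])]
```

>>> move_arm(
  steps=[
    [[-0.08,0.04,0.6],0,0],
    [[0,0,0.7],0,0],
    [[0,0,0.7],0,0],
    [[0,0,0.7],0,0],
    [[0,0,0],0,0],
    [[0,0,0],0,0.5],
    [[0,0,0],0,0.6],
    [[0,0,0],0,0.7],
    [[0,0,0],0,0.8],
    [[0,0,0],0,1],
    [[0,0,0],0,1],
    [[0,0,0],0,1],
    [[0,0,0],0,1],
    [[0,0,0],0,1],
  ],
)

```text
t: 9.82
ee_pos: [542.7, -230.2, 142.8]
orientation: [2.76, 1.501, 0.0]
ft_force: [0.1, -0.5, -0.4]
width: 31.3
grasp_force: 0.0
```

>>> move_arm(
  steps=[
    [[0,0,0],0,1],
    [[0,0,0],0,1],
    [[0,0,0],0,1],
    [[0,0,0],0,1],
  ],
)

```text
t: 10.15
ee_pos: [542.7, -230.2, 142.7]
orientation: [2.76, 1.501, 0.0]
ft_force: [-0.4, -0.8, 0.8]
width: 29.8
grasp_force: 30.0
```

>>> move_arm(
  steps=[
    [[0,0,-0.2],0,1],
    [[0,0,-0.4],0,1],
    [[0,0,-0.7],-0.6,1],
    [[0,0,-0.8],-0.9,1],
    [[0,0,-0.9],-0.9,1],
    [[0,0,-0.9],-0.9,1],
    [[0,0,-0.8],-0.9,1],
    [[0,0,-0.6],-0.74,1],
    [[0,0,-0.3],-0.4,1],
    [[0.3,0,0],0,1],
    [[0.6,0.1,0],0,1],
    [[0.9,0.1,0],0,1],
    [[1,0.1,0],0,1],
    [[1,0.1,0],0,1],
    [[1,0.1,0],0,1],
    [[1,0.1,0],0,1],
    [[1,0.1,0],0,1],
    [[1,0.1,0],0,1],
    [[1,0.1,0],0,1],
    [[0.9,0.1,0],0,1],
  ],
)

```text
t: 11.82
ee_pos: [593.0, 10.2, 281.8]
orientation: [-2.339, -2.095, 0.002]
ft_force: [0.3, -0.7, -4.0]
width: 29.4
grasp_force: 30.0
```

>>> move_arm(
  steps=[
    [[0.6,0.1,0],0,1],
    [[0.3,0.1,0],0,1],
    [[0,0,0],0,1],
    [[0,0,0],0,1],
    [[0,0,0],0,1],
  ],
)

```text
t: 12.23
ee_pos: [600.9, 29.0, 282.4]
orientation: [-2.34, -2.096, 0.001]
ft_force: [0.8, -0.2, -4.7]
width: 30.1
grasp_force: 30.0
```

```bash
python3 - <<'E'
from h import *
o=ctrl.get_obs();print(o["ee_pos"],o["orientation"],o["width"],o["ft_force"],2*np.arctan2(o["orientation"][1],o["orientation"][0]))
im,*cam=grab("wrist"); cv2.imwrite("pics/w5raw.png",im[:,:,::-1])
w=proj([[599,171,85]],*cam)[0]; m=blue(im,w); print(w,m.sum()); ys,xs=np.nonzero(m)
if m.sum(): print(xs.min(),xs.max(),ys.min(),ys.max(),landfit([599,171,-.11],[(m,cam)]))
v=im[:,:,::-1].copy(); v=cv2.resize(v,None,fx=1.5,fy=1.5)
for q in LAND+COL:
    cv2.polylines(v,[cv2.convexHull((proj(T((599,171.4,-.11),q),*cam)*1.5+.7).astype(np.float32)).astype(int)],1,(0,255,0),1)
cv2.imwrite("pics/w5.png",v)
E
```

```text
[600.93001216  28.97317848 282.42706144] [-2.33987312e+00 -2.09617594e+00  1.38965031e-03] 30.087408337018932 [ 0.80655998 -0.15036756 -4.67560941] -4.822149924340577
[238.14996151  47.93680589] 2138
210 262 31 73 (array([ 5.94804413e+02,  1.69318828e+02, -1.15518605e-01]), np.float64(0.14796500570559146))
```

View pics/w5.png

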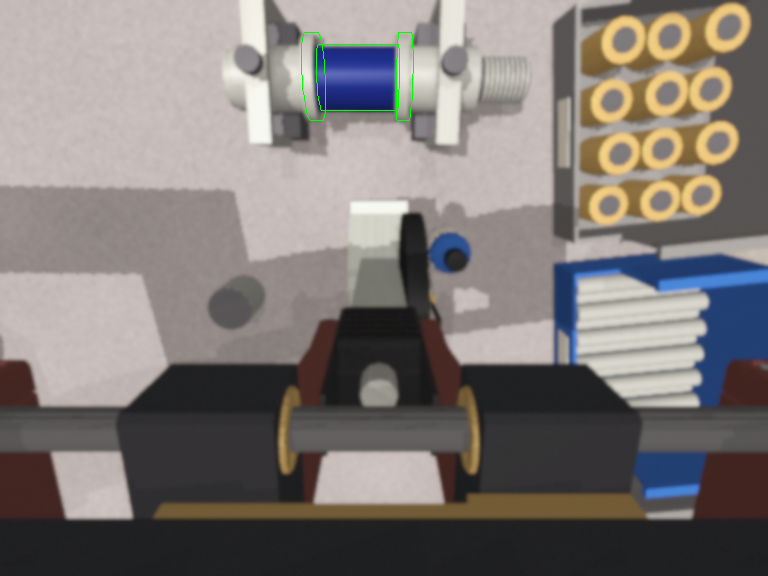

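>>> move_arm(
  steps=[
    [[0.3,-0.05,0],0,1],
    [[0.6,-0.1,0],0,1],
    [[0.8,-0.1,0],0,1],
    [[0.9,-0.13,0],0,1],
    [[0.9,-0.1,0],0,1],
    [[0.8,-0.1,0],0,1],
    [[0.7,-0.1,0],0,1],
    [[0.4,-0.1,0],0,1],
    [[0.2,0,0],0,1],
    [[0,0,0.2],0,1],
    [[0,0,0.4],0,1],
    [[0,0,0.5],0,1],
    [[0,0,0.5],0,1],
    [[0,0,0.4],0,1],
    [[0,0,0.3],0,1],
    [[0,0,0.2],0,1],
    [[0,0,0.2],0,1],
    [[0,0,0],0,1],
    [[0,0,0],0,1],
  ],
)

```text
t: 13.87
ee_pos: [597.2, 171.3, 215.2]
orientation: [2.339, 2.097, 0.0]
ft_force: [-0.3, -0.4, -4.1]
width: 29.8
grasp_force: 30.0
```

>>> move_arm(
  steps=[
    [[0,0,0.1],0,1],
    [[0,0,0.1],0,1],
    [[0,0,0.1],0,1],
    [[0,0,0.08],0,1],
    [[0,0,0.04],0,1],
    [[0,0,0.04],0,1],
    [[0,0,0],0,1],
  ],
)

```text
t: 14.45
ee_pos: [597.1, 170.9, 203.8]
orientation: [2.338, 2.097, -0.001]
ft_force: [-0.3, -1.9, -2.7]
width: 29.9
grasp_force: 30.0
```

>>> move_arm(
  steps=[
    [[0,0,0.03],0,1],
    [[0,0,0.02],0,1],
    [[0,0,0],0,1],
  ],
)

```text
t: 14.7
ee_pos: [597.4, 171.1, 203.0]
orientation: [2.338, 2.097, 0.001]
ft_force: [-0.6, -2.0, 2.7]
width: 29.9
grasp_force: 30.0
```

>>> move_arm(
  steps=[
    [[0,0,0.02],0,1],
    [[0.06,0,0],0,1],
    [[0.12,0,0.002],0,1],
    [[0.12,0,0.005],0,1],
    [[0.12,0,0.008],0,1],
    [[0.12,0,0.01],0,1],
    [[0.06,0,0.006],0,1],
    [[0,0,0],0,1],
    [[0,0,0],0,1],
  ],
)

```text
t: 15.45
ee_pos: [599.3, 186.8, 201.7]
orientation: [2.338, 2.097, 0.003]
ft_force: [-0.4, -1.6, 3.6]
width: 30.0
grasp_force: 30.0
```

>>> move_arm(
  steps=[
    [[0.06,0,0.006],0,1],
    [[0.12,0,0.014],0,1],
    [[0.12,0,0.017],0,1],
    [[0.12,0,0.02],0,1],
    [[0.12,0,0.022],0,1],
    [[0.06,0,0.014],0,1],
    [[0,0,0],0,1],
    [[0,0,0],0,1],
    [[0,0,0],0,1],
    [[0,0,0],0,1],
    [[0,0,0],0,1],
    [[0,0,0],0,1],
  ],
)

```text
t: 16.45
ee_pos: [601.0, 201.8, 199.4]
orientation: [2.339, 2.097, 0.003]
ft_force: [0.1, -1.6, 4.5]
width: 29.9
grasp_force: 30.0
```

```bash
python3 - <<'E'
from h import *
o=ctrl.get_obs();print(o["ee_pos"],o["orientation"],o["ft_force"],o["moment"])
ims=[grab("scene") for _ in range(12)]
im=np.mean([i[0] for i in ims],0).astype(np.uint8); cam=ims[0][1:]
def TL(p,a,pts):  # lean toward +y by a about axis z=60
    c,s=np.cos(a),np.sin(a); q=pts.copy(); y,z=pts[:,1],pts[:,2]; q[:,1]=y*c+z*s; q[:,2]=60-y*s+z*c
    return T(p,q)
g=(597.5,170.4,-.11); a=np.radians(11.2)
v=cv2.resize(im[:,:,::-1],None,fx=8,fy=8,interpolation=cv2.INTER_CUBIC)
w=proj(TL(g,a,np.array([[24,0,88.]])),*cam)[0]; print(w)
for q in GA+[box(22,24,-1,1,88,128)]:
    cv2.polylines(v,[cv2.convexHull((proj(TL(g,a,q),*cam)*8+4).astype(np.float32)).astype(int)],1,(0,0,255),1)
x,y=(w*8).astype(int); 
plain=cv2.resize(im[:,:,::-1],None,fx=16,fy=16,interpolation=cv2.INTER_CUBIC)[2*y-300:2*y+300,2*x-180:2*x+180]
cv2.imwrite("pics/s6.png",np.hstack([v[y-300:y+300,x-220:x+220],plain]))
wi,*wc=grab("wrist"); cv2.imwrite("pics/w6raw.png",wi[:,:,::-1]); np.savez("w6.npz",K=wc[0],c=wc[1],Rm=wc[2])
L=cams.cut_out("wrist","gauge"); print([(d["p"],d["rect"]) for d in L])
E
```

```text
[600.99282866 201.76989614 199.40626773] [2.33876722 2.09710511 0.00303903] [ 0.10099677 -1.63462097  4.51670308] [-0.59788616  0.07295602 -0.04719113]
[266.36159939 243.89530211]
[(0.66, [256.1, 215.1, 63.8, 104.5])]
```

View pics/s6.png

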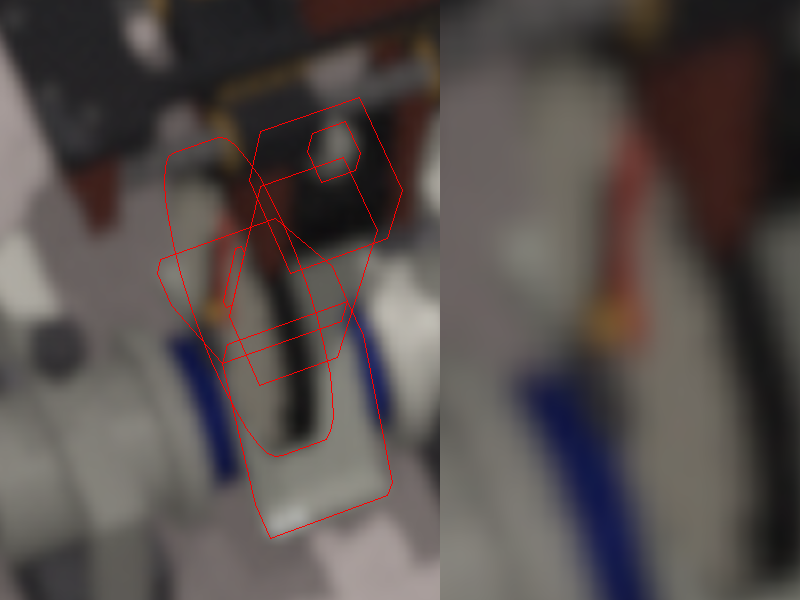

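>>> move_arm(
  steps=[
    [[0.02,0,0.004],0,1],
    [[0,0,0],0,1],
    [[0,0,0],0,1],
    [[0,0,0],0,1],
    [[0,0,0],0,1],
    [[0,0,0],0,1],
    [[0,0,0],0,1],
    [[0,0,0],0,1],
    [[0,0,0],0,1],
    [[0,0,0],0,1],
    [[0,0,0],0,1],
    [[0,0,0],0,1],
  ],
)

```text
t: 18.15
ee_pos: [601.0, 202.0, 199.3]
orientation: [2.339, 2.097, 0.002]
ft_force: [0.4, -1.8, 5.3]
width: 29.6
grasp_force: 30.0
```

```bash
python3 - <<'E'
from h import *
def TL(p,a,pts):
    c,s=np.cos(a),np.sin(a); q=pts.copy(); y,z=pts[:,1],pts[:,2]; q[:,1]=y*c+z*s; q[:,2]=60-y*s+z*c
    return T(p,q)
o=ctrl.get_obs();print(o["ee_pos"],o["ft_force"],o["moment"])
# lean check: grey/white silhouette of the yoke's +y foot is not coloured; use gauge mask in scene+wrist
V=[]
for n,w in(("scene",(270,240)),("wrist",(256,200))):
    im,*cam=grab(n); L=cams.cut_out(n,"gauge"); L=sorted(L,key=lambda d:np.hypot(d["rect"][0]-w[0],d["rect"][1]-w[1]))
    if L: print(n,L[0]["p"],L[0]["rect"]); V.append((n,cv2.resize(L[0]["pixels"].astype(np.uint8),None,fx=4,fy=4,interpolation=0),cam))
for deg in range(5,18,2):
    r=[]
    for n,m,cam in V:
        k=np.zeros_like(m)
        for q in GA[:4]+GA[4:]:
            cv2.fillConvexPoly(k,cv2.convexHull((proj(TL((597.5,170.4,-.11),np.radians(deg),q),*cam)*4+2).astype(np.float32)).astype(np.int32),1)
        r.append(round((k&m).sum()/(k|m).sum(),3))
    print(deg,r)
E
```

```text
[601.01373902 202.01239872 199.32007009] [ 0.40220549 -1.83553162  5.31418017] [-0.76792772  0.15848851 -0.06194454]
scene 0.7 [271.8, 248.4, 30.4, 50.2]
wrist 0.48 [267.9, 199.1, 228.5, 87.5]
5 [np.float64(0.615), np.float64(0.008)]
7 [np.float64(0.658), np.float64(0.009)]
9 [np.float64(0.707), np.float64(0.011)]
11 [np.float64(0.753), np.float64(0.013)]
13 [np.float64(0.778), np.float64(0.016)]
15 [np.float64(0.787), np.float64(0.021)]
17 [np.float64(0.767), np.float64(0.027)]
```

```bash
python3 -c "
from workcell import ctrl
print(ctrl.close_job())"
```

```text
the job is handed in; nothing more can be done
None
```

I handed the job in at about 18 s: the gauge's V is seated on the blue land with its dial towards the threaded end, still gripped, pressed down at about 10 N and leaning about 11.4°. I read the red set hand as about 11.5° (±0.5°) and worked out the lean from the arm's position, because no camera could show the pointer sitting on the red hand; I gripped across x instead of y because the arm can't tilt its tool.

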